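# Zero the cam-and-follower teaching model

### The arm

A 7-joint arm with a two-finger parallel gripper is mounted at the origin on the work surface. World frame = base frame: x ahead of the robot, y to its left, z up, the work surface at z = 0. Lengths are in m, angles in rad, forces in N, time in s.
With the tool pointing down it reaches from about 0.425 to 0.925 m from the base axis. Payload 6.8 kg.
Tool frame: the origin (TCP) lies on the mounting face of the last link; the fingertips stand 173 mm ahead of it and the grasp point (between the pads) lies 155 mm ahead of it; y points along the fingers, x is the direction in which the jaws open and shut, and the axes are right-handed (so a half turn about y gives the same grasp; the last joint's range is limited). The gripper opens to 85 mm and grips with 20 to 120 N. Pads are 22 mm wide; open, the fingers measure 114 mm over their backs; the gripper's body (76 mm by 85 mm) begins 54 mm behind the grasp point. The pads swing forward as they close: fully open they stand 13 mm farther back than shut.
Start: joints at [-1.211, 0.477, 0.022, 1.555, -0.011, 1.109, -0.083], TCP at [0.304, 0.602, 0.405] pointing down, gripper open.
Joint ranges: [-2.96, 2.96], [-0.34, 2.1], [-1.41, 1.46], [0.24, 2.44], [-1.37, 4.51], [0.17, 1.92], [-2.96, 2.96]. Speed limits (rad/s): [2.39, 2.39, 3.14, 3.14, 3.14, 3.14, 3.14].

### API

Orientations are given as a rotation vector (axis times angle).
In Python, from bench import r gives the robot as it stands.
- The arm moves only by the tool step_arm, never from a script. Its arguments are lists of equal length, an entry for each row: "xyz": the shift along the tool's x, y, z scaled (see below), a list of three; "rotation": the turn, a rotation vector about the tool's x, y, z scaled (see below), a list of three. A call has 1 to 20 rows; each row is the pose to reach, as a shift and turn from the pose measured when the call began, along the tool's axes at that moment; what a row does not reach only later rows make up. The controller multiplies each number of a shift by 30 cm and each number of a turn by 90 degrees. A row lasts 1/8 s, in which the tool goes at most 62.5 mm and 10.7 degrees, less where a joint would pass 70% of its speed; a pose out of reach is approached as far as the arm can. A call with a number of a shift or a turn outside -1 to 1 is refused whole. A call with a gripper value outside its range is refused whole. "grip" is the closure, from 0 (fully open) to 1 (shut), set as the call begins (left out, the last holds). The fingers move at their own pace and stop on an object; "force" is the grip in N (left out, the last holds). Time passes only in rows, so rows that repeat a pose let the fingers close. It gives the time, the measured TCP pose, the force and the opening at its end, in the units of the state.
- r.get_obs(): the state, without advancing time (a new reading comes with each control period).
- r.grab_frame(name): name is "scene" or "top"; returns a dict with "pixels" (400x640x3 uint8, red, green, blue), "fx", "fy", "cx", "cy" (pixels), "dist_coeffs" ([k1, k2, p1, p2, k3] as OpenCV has them; the pictures are not rectified), "position" and "attitude" of the camera in the world. Camera axes: x right, y down, z forward; pixel columns grow to the right and rows downward; lengths in m; the calibration is good to about 2 mm. A picture is of the moment at which its call begins. There is no depth.
- r.hand_in(): hands the job in, once; it reports no verdict.
The state is a dict: "clock": time; "joints": joint angles; "qvel": joint speeds; "tau": joint torques, N m; "tcp_pos": TCP position; "orientation": TCP orientation; "contact_force": force on the tool from outside, world axes, zero at the start; "moment": the same for the moment, N m; "grip_width": finger opening in m.
Only numpy, scipy, OpenCV 4.12 (cv2) and the standard library are available. Lean on these libraries where they do the work, as an engineer would, in place of code of your own. Each camera call takes 0.05 s, during which the arm holds its last target.

### The job

Reset the cam-and-follower model on the class table for the next group. First push the cam round by its upright pin until its low point (the narrow side, opposite the pin) faces the follower slide; only then push the slide forward by its upright tab until its nose rests against the cam. Do it all by pushing: pick nothing up, and leave the other things on the table and the model's board where they are.

Things in the scene. Friction and masses are not known exactly. Their poses are not given: they have to be found in the camera images.
- model: Flat plywood board 275 x 170 x 12 mm, fixed to the table, with a flat cam and a follower slide that cannot come off. Origin on the cam's vertical axis at table level; x = the slide's forward direction, towards the cam; y left, z up. Board: x -200 to +75, y -85 to +85 mm. Two guide rails hold the slide's bar: x -170 to -55, |y| 10 to 29 mm, tops at z 31.5 mm.
- cam (a joint): Cam angle (rad, counter-clockwise from above, stops at -3.6 and 3.6). 0 = pin and high point straight towards the slide; +3.14 or -3.14 = low point towards the slide, pin straight away from it. Starts within 1.6 of 0. Stiff bearing (0.25 N m, about 7 N at the pin): it stays where it is left.
- cam_axis (a point): Centre of the cam's shaft end, on the turning axis, z 33 mm; the shaft end has radius 7 mm. The cam is an aluminium disc of radius 34 mm, z 14 to 28 mm, mounted off-centre: its edge is 22 mm from the axis at the low point and 46 mm at the high point opposite.
- cam_pin (a point): Centre of the top of the cam's upright steel pin: diameter 12 mm, on the cam near its high point, 36 mm from the axis, from z 28 mm up to z 68 mm above the table. In the model's frame it is at (-36 cos q, -36 sin q) mm for cam angle q.
- slide (a joint): How far forward the slide is (m) along the model's x; 0 = rearmost. Starts at 0 to 0.02; at 0.062 its nose rests against the low point of the cam. With the cam elsewhere, the cam stops it up to 24 mm earlier. Friction about 2 N; it stays where it is left.
- nose (a point): Middle of the slide's flat nose, at its underside. The slide is an aluminium bar 90 mm long, 30 mm wide, 14 mm high (z 12.5 to 26.5 mm). The nose is 84 mm behind the cam's axis when joint slide is 0.
- tab (a point): Middle of the top edge of the rear face (model's -x side: the face to push) of the slide's upright push tab: a plate 44 mm wide (model's y), 8 mm thick, from z 35 up to z 73.5 mm above the table, above the guide rails. The point is 74 mm behind the nose.
- spare_cam: Bystander, loose on the board to the left of the slide: aluminium disc, diameter 36, height 12 mm; origin at centre of underside.
- weight: Bystander, loose on the board to the right of the slide: small brass weight, diameter 28, height 27 mm; origin at centre of underside.
- eraser: Bystander, loose on the table right of the board: white eraser 55 x 22 x 13 mm; origin at centre of underside.
- glue_stick: Bystander, loose, standing left of the cam beside the board: glue stick, diameter 27, height 92 mm; origin at centre of underside.
- beaker: Bystander, loose, standing right of the cam beside the board: clear beaker, diameter 64, height 80 mm; origin at centre of underside.
- wood_block: Bystander, loose on the table left of the board: wooden block 60 x 35 x 25 mm; origin at centre of underside.

How it is judged:
On the way, in this order (a step that is already met when the one before it is completed fails the run):
1. the cam is turned to its low point (within 0.4 rad) while the slide is still back where it started (within 10 mm) ((value of joint cam above 2.74159 rad or value of joint cam below -2.74159 rad) and distance of tab from where it was at the start of the episode below 0.01 m), for 0.2 s.
2. the slide is pushed forward until its nose is against the cam's low point (within 2.5 mm) ((value of joint cam above 2.74159 rad or value of joint cam below -2.74159 rad) and value of joint slide above 0.0595 m), for 0.2 s.
At the end, for the whole second after the job is handed in: The cam's low point faces the slide within 0.4 rad, the slide is forward within 2.5 mm of resting on it (joint above 0.0595), both at rest, and every bystander is within 15 mm of where it started (all of step 2 and velocity of joint slide between -0.005 and 0.005 m/s and velocity of joint cam between -0.05 and 0.05 rad/s and distance of each of spare_cam, weight, eraser, glue_stick, beaker, wood_block from where it was at the start of the episode below 0.015 m); the robot touches nothing.
It fails at once if the slide is pushed forward by more than 12 mm while the cam is not at its low point (not (value of joint cam above 2.74159 rad or value of joint cam below -2.74159 rad) and distance of tab from where it was at the start of the episode above 0.012 m).
It fails at once if one of the loose bystanders is picked up or moved more than 15 mm (distance of any of spare_cam, weight, eraser, glue_stick, beaker, wood_block from where it was at the start of the episode above 0.015 m).
It also fails if it takes over 51 s, if anything falls off the work surface, if the arm or the gripper's body presses on something with over 40 N, if the wrist force passes 120 N, or if a joint passes its speed limit or range.

## Working session

There is one attempt and no reset: what is moved stays moved. The work goes in short steps, Python scripts to look and compute and a tool call to move; the robot and the scene stay as the last step left them, time stands still between calls to the robot, and variables do not carry over. Pictures are saved under pics/ and viewed, and the job is handed in when it is done.

Besides the shell and the picture viewer there is one more tool, called in YAML: its name, and indented under it one key for each argument. step_arm: Moves the arm, as the interface text tells. Its arguments: {"type":"object","properties":{"xyz":{"type":"array"},"rotation":{"type":"array"},"grip":{"type":"number"},"force":{"type":"number"}},"required":["xyz","rotation"]}

```bash
mkdir -p pics; python3 - <<'E'
from bench import r
import cv2, numpy as np
o=r.get_obs(); print({k:np.round(v,3).tolist() for k,v in o.items()})
for n in("scene","top"):
    f=r.grab_frame(n); cv2.imwrite(f"pics/{n}0.png",f["pixels"][:,:,::-1]); print({k:v for k,v in f.items() if k!="pixels"})
    np.save(f"{n}0.npy",f["pixels"])
E
```

```text
{'clock': 0.0, 'joints': [-1.211, 0.478, 0.022, 1.556, -0.011, 1.109, -0.083], 'qvel': [0.0, 0.001, -0.001, -0.001, 0.001, -0.0, -0.002], 'tau': [0.001, -59.647, 1.608, -28.121, 0.012, 0.009, -0.0], 'tcp_pos': [0.304, 0.602, 0.404], 'orientation': [-1.396, -0.857, 0.859], 'contact_force': [-0.259, -0.561, -0.123], 'moment': [-0.015, -0.061, -0.034], 'grip_width': 0.086}
{'fx': 414.90900438346335, 'fy': 414.90900438346335, 'cx': 316.30671196221624, 'cy': 197.95053045298687, 'dist_coeffs': array([-0.02833091,  0.        ,  0.        ,  0.        ,  0.        ]), 'position': array([ 0.9836773 , -0.33148811,  0.49486148]), 'attitude': array([-2.07664233, -0.91886133,  0.43784137])}
{'fx': 447.66924249596565, 'fy': 447.66924249596565, 'cx': 326.4469788393777, 'cy': 202.26455479797633, 'dist_coeffs': array([-0.01103684,  0.        ,  0.        ,  0.        ,  0.        ]), 'position': array([0.4775046 , 0.03425518, 1.04521559]), 'attitude': array([-2.17852119,  2.18722391, -0.07347806])}
```

View pics/scene0.png

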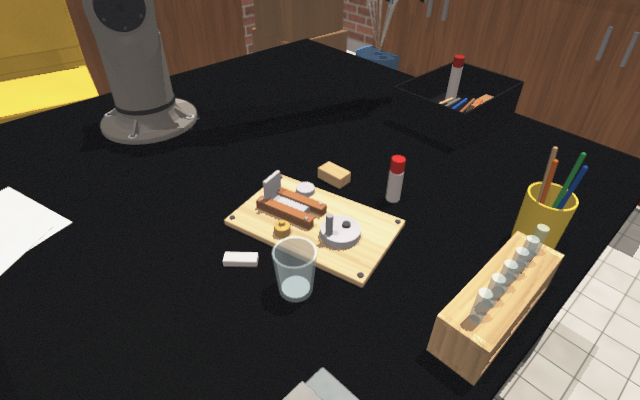

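View pics/top0.png

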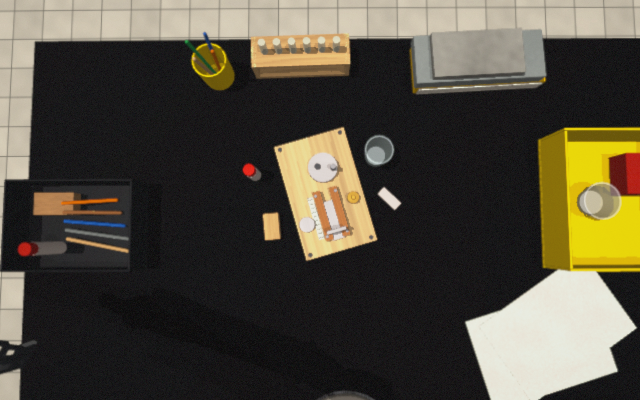

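```bash
python3 - <<'E'
import cv2,numpy as np
print(cv2.Rodrigues(np.array([-1.396, -0.857, 0.859]))[0].round(3))
p=np.load("top0.npy")
cv2.imwrite("pics/topz.png",cv2.resize(p[120:320,160:420],None,fx=3,fy=3,interpolation=2)[:,:,::-1])
E
```

```text
[[ 0.451 -0.001 -0.892]
 [ 0.892 -0.001  0.451]
 [-0.002 -1.    -0.   ]]
```

View zoomed.

View pics/topz.png

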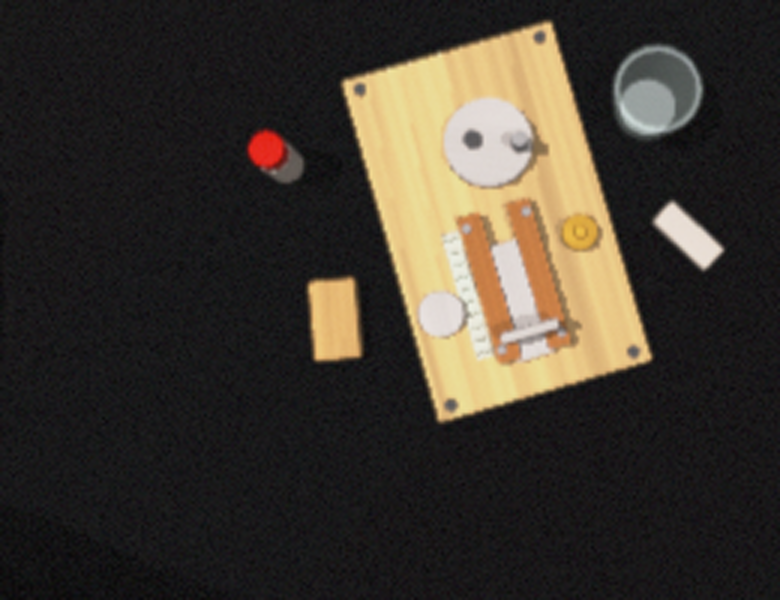

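```bash
cat >h.py <<'E'
import cv2,numpy as np
def cast(f,uv,z):
    K=np.array([[f["fx"],0,f["cx"]],[0,f["fy"],f["cy"]],[0,0,1]])
    n=cv2.undistortPoints(np.array(uv,float).reshape(-1,1,2),K,f["dist_coeffs"]).reshape(-1,2)
    R=cv2.Rodrigues(np.array(f["attitude"]))[0]
    d=np.c_[n,np.ones(len(n))]@R.T; p=np.array(f["position"])
    return p+d*((z-p[2])/d[:,2])[:,None]
def proj(f,P):
    K=np.array([[f["fx"],0,f["cx"]],[0,f["fy"],f["cy"]],[0,0,1]])
    R=cv2.Rodrigues(np.array(f["attitude"]))[0]
    t=-R.T@np.array(f["position"])
    return cv2.projectPoints(np.array(P,float),cv2.Rodrigues(R.T)[0],t,K,f["dist_coeffs"])[0].reshape(-1,2)
E
python3 - <<'E'
from bench import r
from h import *
F={n:r.grab_frame(n) for n in("top","scene")}
f=F["top"];p=f["pixels"]
hsv=cv2.cvtColor(p,cv2.COLOR_RGB2HSV)
m=(hsv[:,:,2]>60).astype(np.uint8); m[:115]=0;m[275:]=0;m[:,:265]=0;m[:,385:]=0
m=cv2.morphologyEx(m,cv2.MORPH_CLOSE,np.ones((5,5)))
cs,_=cv2.findContours(m,0,1); c=max(cs,key=cv2.contourArea); 
W=cast(f,c.reshape(-1,2),0.012)
# fit rect
rect=cv2.minAreaRect((W[:,:2]*1000).astype(np.float32)); print(rect)
print("box",cv2.boxPoints(rect).round(1).tolist())
s=np.load("scene0.npy")
cv2.imwrite("pics/scz.png",cv2.resize(s[140:310,210:420],None,fx=3.5,fy=3.5,interpolation=2)[:,:,::-1])
# zoomed coords -> pixel
def z(u,v): return (160+(u+.5)/3-.5,120+(v+.5)/3-.5)
print("axis",cast(f,[z(473,139)],.033)[0].round(4)); print("pin",cast(f,[z(520,144)],.068)[0].round(4))
print("tabtop ends",cast(f,[z(502,341),z(559,326)],.0735).round(4).tolist())
for n,uv,h in[("beaker",(657,90),.08),("glue",(267,149),.092),("weight",(580,231),.027),("spare",(441,313),.024),("eraser",(688,236),.013),("block",(335,319),.025)]:
    print(n,cast(f,[z(*uv)],h)[0].round(4))
E
```

```text
((573.85693359375, 42.605743408203125), (279.11004638671875, 173.64044189453125), 16.094411849975586)
box [[415.70001220703125, 87.30000305175781], [463.79998779296875, -79.5], [732.0, -2.0999999046325684], [683.9000244140625, 164.6999969482422]]
axis [0.6331 0.0589 0.033 ]
pin [0.6239 0.0236 0.068 ]
tabtop ends [[0.4797, 0.0374, 0.0735], [0.4904, -0.0038, 0.0735]]
beaker [ 0.6612 -0.076   0.08  ]
glue [0.6175 0.2051 0.092 ]
weight [ 0.5631 -0.0221  0.027 ]
spare [0.5013 0.0838 0.024 ]
eraser [ 0.5601 -0.1061  0.013 ]
block [0.497  0.1643 0.025 ]
```

View pics/scz.png

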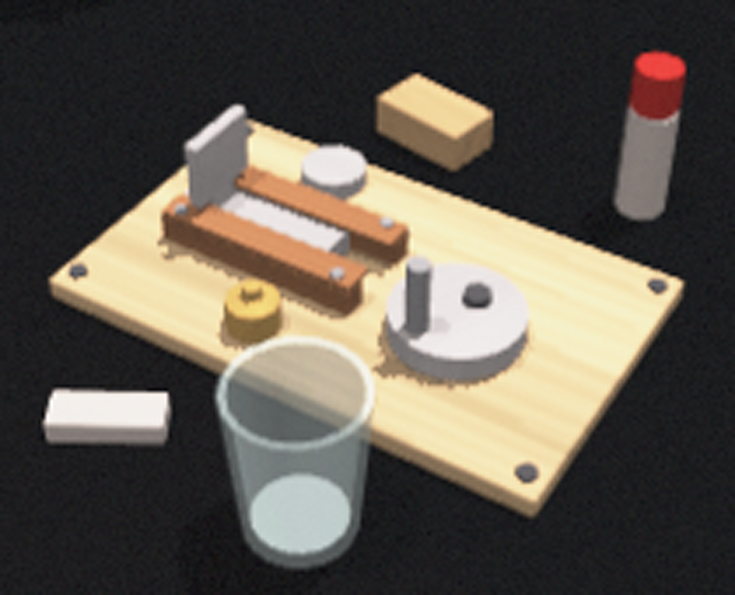

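```bash
cat >>h.py <<'E'
YAW=np.radians(16.09); O=np.array([.6336,.0595])
Mx=np.array([np.cos(YAW),np.sin(YAW)]); My=np.array([-Mx[1],Mx[0]])
def zdir(a): return np.array([np.cos(a),np.sin(a)])
def push_pose(th,phi,gap,z,half=.011):   # th: world pin angle, phi: push dir (deg)
    c=O+.036*zdir(np.radians(th))-(.006+half+gap)*zdir(np.radians(phi))
    return [*c,z,phi-90]
def Rx(a):
    a=np.radians(a); x=np.array([np.cos(a),np.sin(a),0]); y=np.array([0,0,-1.]); return np.c_[x,y,np.cross(x,y)]
def rows(obs,poses):
    R0=cv2.Rodrigues(np.array(obs["orientation"]))[0]; p0=np.array(obs["tcp_pos"]); S=[];T=[]
    for x,y,z,a in poses:
        S.append((R0.T@(np.array([x,y,z])-p0)/.3).round(3).tolist())
        T.append((cv2.Rodrigues(R0.T@Rx(a))[0].ravel()/(np.pi/2)).round(3).tolist())
    print("xyz",S);print("rot",T)
E
python3 - <<'E'
from bench import r
from h import *
f=r.grab_frame("scene")
def z(u,v): return (210+(u+.5)/3.5-.5,140+(v+.5)/3.5-.5)
print("axis",cast(f,[z(477,292)],.033)[0].round(4)); print("pin",cast(f,[z(418,263)],.068)[0].round(4))
print("tabtop near ends",cast(f,[z(191,150),z(240,110)],.0735).round(4).tolist())
g=push_pose(-104.6,5,.015,.30); print(g)
o=r.get_obs()
s=np.array(o["tcp_pos"])
rows(o,[[*(s+(np.array(g[:3])-s)*.42),-3]])
E
```

```text
axis [0.634  0.0613 0.033 ]
pin [0.6287 0.0259 0.068 ]
tabtop near ends [[0.496, -0.0024, 0.0735], [0.4846, 0.0374, 0.0735]]
[np.float64(0.5926472727643121), np.float64(0.021873486094723973), 0.3, -85]
xyz [[-0.543, 0.146, -0.727]]
rot [[0.0, 0.736, -0.0]]
```

step_arm:
  xyz:
    - [-0.54,0.146,-0.73]
    - [-0.54,0.146,-0.73]
    - [-0.54,0.146,-0.73]
    - [-0.54,0.146,-0.73]
    - [-0.54,0.146,-0.73]
    - [-0.54,0.146,-0.73]
    - [-0.54,0.146,-0.73]
    - [-0.54,0.146,-0.73]
  rotation:
    - [0,0.736,0]
    - [0,0.736,0]
    - [0,0.736,0]
    - [0,0.736,0]
    - [0,0.736,0]
    - [0,0.736,0]
    - [0,0.736,0]
    - [0,0.736,0]
  grip: 1
  force: 40

```text
clock: 1.25
tcp_pos: [0.4264, 0.3596, 0.3606]
orientation: [-1.571, 0.039, -0.038]
contact_force: [-0.4, -0.1, -0.6]
grip_width: -0.0001
```

```bash
python3 - <<'E'
from bench import r
from h import *
o=r.get_obs(); print(o["clock"],o["tcp_pos"],o["joints"],o["grip_width"])
rows(o,[push_pose(-102,5,.018,.32)])
E
```

```text
1.25 [0.42639375 0.35959403 0.36061484] [-1.06755206  0.34127719  0.31729526  1.90144332 -0.13136989  0.91952283
 -0.7365096 ] -0.00014954194038940165
xyz [[0.604, 0.136, -1.099]]
rot [[0.0, 0.913, 0.0]]
```

step_arm:
  xyz:
    - [0.3,0.1,-0.5]
    - [0.5,0.1,-0.95]
    - [0.5,0.1,-0.95]
    - [0.5,0.1,-0.95]
    - [0.5,0.1,-0.95]
    - [0.5,0.1,-0.95]
    - [0.5,0.1,-0.95]
    - [0.5,0.1,-0.95]
    - [0.5,0.1,-0.95]
    - [0.5,0.1,-0.95]
  rotation:
    - [0,0.91,0]
    - [0,0.91,0]
    - [0,0.91,0]
    - [0,0.91,0]
    - [0,0.91,0]
    - [0,0.91,0]
    - [0,0.91,0]
    - [0,0.91,0]
    - [0,0.91,0]
    - [0,0.91,0]

```text
clock: 2.5
tcp_pos: [0.5622, 0.068, 0.3307]
orientation: [-1.254, 1.138, -1.138]
contact_force: [-0.4, 0.1, 1.0]
grip_width: -0.0001
```

```bash
python3 - <<'E'
from bench import r
from h import *
o=r.get_obs(); print(o["clock"],o["tcp_pos"],o["joints"],o["grip_width"])
rows(o,[push_pose(-102,5,.018,.30),push_pose(-102,5,.018,.216)])
E
```

```text
2.5 [0.56224411 0.06797805 0.3307234 ] [-0.77594908  0.46388031  0.71618987  1.92604906 -0.38613768  0.89275491
 -1.33910627] -0.00011800191491528806
xyz [[0.164, 0.102, 0.081], [0.164, 0.382, 0.081]]
rot [[0.0, 0.006, 0.0], [0.0, 0.006, 0.0]]
```

step_arm:
  xyz:
    - [0.164,0.1,0.08]
    - [0.164,0.1,0.08]
    - [0.164,0.2,0.08]
    - [0.164,0.3,0.08]
    - [0.164,0.382,0.08]
    - [0.164,0.382,0.08]
    - [0.164,0.382,0.08]
  rotation:
    - [0,0.006,0]
    - [0,0.006,0]
    - [0,0.006,0]
    - [0,0.006,0]
    - [0,0.006,0]
    - [0,0.006,0]
    - [0,0.006,0]

```text
clock: 3.38
tcp_pos: [0.5912, 0.0214, 0.2171]
orientation: [-1.249, 1.143, -1.145]
contact_force: [-0.1, -0.8, 1.0]
grip_width: 0.0001
```

```bash
python3 - <<'E'
from bench import r
from h import *
o=r.get_obs(); print(o["clock"],o["tcp_pos"],o["joints"],o["contact_force"])
f=r.grab_frame("scene");s=f["pixels"]
cv2.imwrite("pics/a1.png",cv2.resize(s[100:310,210:450],None,fx=2.8,fy=2.8,interpolation=2)[:,:,::-1])
# arc plan: full rotation of pin to world angle 16 (low point), with tool turning
k=12
P=[]
for i in range(k+1):
    t=i/k; P.append(push_pose(-102+118*t, 5+75*t, 0, .216))
rows(o,P)
E
```

```text
3.375 [0.59124919 0.02142645 0.21712022] [-0.57249453  0.65791258  0.58696473  1.92637098 -0.5405281   0.71773281
 -1.14650591] [-0.07317622 -0.77564234  1.03974486]
xyz [[0.001, 0.004, 0.06], [0.011, 0.004, 0.08], [0.018, 0.004, 0.102], [0.021, 0.004, 0.124], [0.021, 0.004, 0.146], [0.017, 0.004, 0.167], [0.01, 0.004, 0.187], [-0.001, 0.004, 0.205], [-0.014, 0.004, 0.221], [-0.029, 0.004, 0.234], [-0.046, 0.004, 0.244], [-0.064, 0.004, 0.251], [-0.082, 0.004, 0.255]]
rot [[-0.001, 0.0, 0.0], [-0.001, -0.069, 0.0], [-0.001, -0.138, 0.0], [-0.0, -0.208, 0.0], [-0.0, -0.277, 0.0], [-0.0, -0.347, 0.0], [-0.0, -0.416, 0.0], [-0.0, -0.486, 0.0], [-0.0, -0.555, 0.0], [-0.0, -0.625, 0.0], [-0.0, -0.694, 0.0], [-0.0, -0.763, 0.0], [-0.0, -0.833, 0.0]]
```

View pics/a1.png

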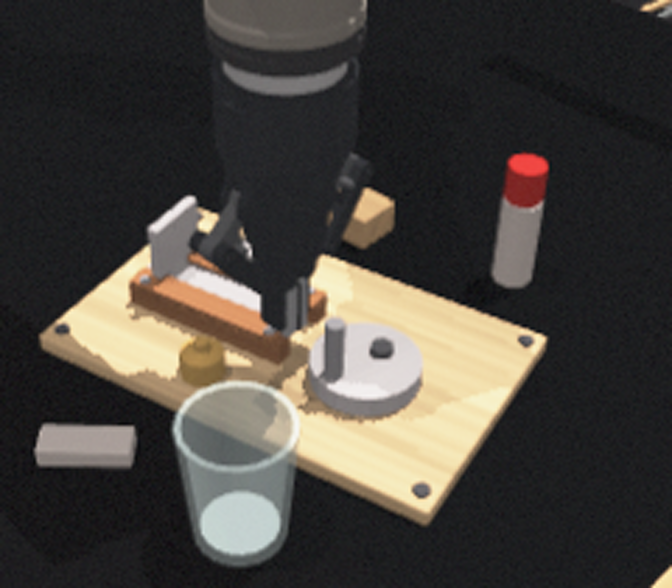

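step_arm:
  xyz:
    - [0.001,0.004,0.04]
    - [0.001,0.004,0.06]
    - [0.006,0.004,0.07]
    - [0.011,0.004,0.08]
    - [0.015,0.004,0.091]
    - [0.018,0.004,0.102]
    - [0.02,0.004,0.113]
    - [0.021,0.004,0.124]
    - [0.021,0.004,0.135]
    - [0.021,0.004,0.146]
    - [0.019,0.004,0.157]
    - [0.017,0.004,0.167]
    - [0.017,0.004,0.167]
  rotation:
    - [0,0,0]
    - [0,0,0]
    - [0,-0.035,0]
    - [0,-0.069,0]
    - [0,-0.104,0]
    - [0,-0.138,0]
    - [0,-0.173,0]
    - [0,-0.208,0]
    - [0,-0.242,0]
    - [0,-0.277,0]
    - [0,-0.312,0]
    - [0,-0.347,0]
    - [0,-0.347,0]

```text
clock: 5.05
tcp_pos: [0.6409, 0.0188, 0.216]
orientation: [-1.447, 0.733, -0.732]
contact_force: [-4.3, -3.2, 2.0]
grip_width: -0.0001
```

```bash
python3 - <<'E'
from bench import r
from h import *
o=r.get_obs(); print(o["clock"],o["tcp_pos"],o["contact_force"])
f=r.grab_frame("scene");s=f["pixels"]
cv2.imwrite("pics/a2.png",cv2.resize(s[100:310,210:450],None,fx=2.8,fy=2.8,interpolation=2)[:,:,::-1])
k=12
rows(o,[push_pose(-102+118*i/k, 5+75*i/k, 0, .216) for i in range(5,14)])
E
```

```text
5.05 [0.64089044 0.01878862 0.21603603] [-4.29811765 -3.19125914  1.98406628]
xyz [[-0.004, 0.0, 0.006], [0.0, 0.0, 0.027], [0.001, -0.0, 0.048], [-0.002, -0.0, 0.068], [-0.008, -0.0, 0.087], [-0.017, -0.0, 0.104], [-0.029, -0.0, 0.12], [-0.043, -0.0, 0.132], [-0.059, -0.0, 0.142]]
rot [[0.002, -0.0, 0.0], [0.002, -0.07, 0.0], [0.002, -0.139, 0.0], [0.002, -0.209, -0.0], [0.002, -0.278, -0.0], [0.002, -0.348, -0.0], [0.002, -0.417, -0.0], [0.002, -0.487, -0.0], [0.002, -0.556, -0.001]]
```

View pics/a2.png

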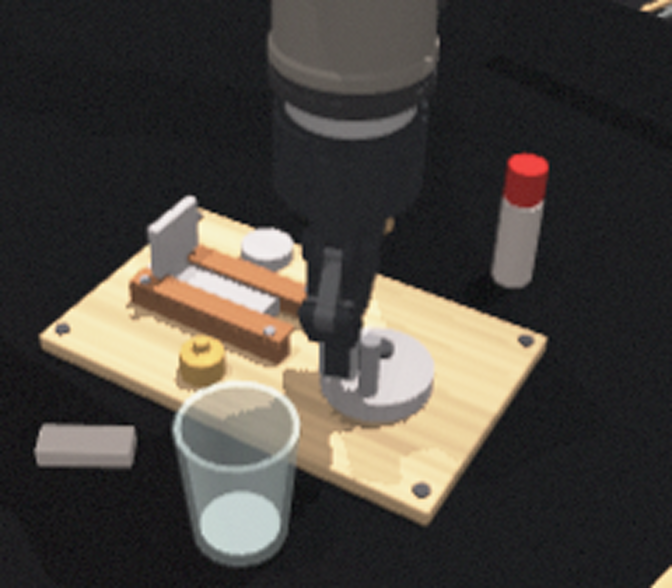

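The fingers, at zoom (340,350), are pushing the pin, now at (370,345), and the cam is turning. I'll keep following the arc.

step_arm:
  xyz:
    - [-0.002,0,0.016]
    - [0,0,0.027]
    - [0.001,0,0.038]
    - [0.001,0,0.048]
    - [0,0,0.058]
    - [-0.002,0,0.068]
    - [-0.005,0,0.078]
    - [-0.008,0,0.087]
    - [-0.012,0,0.096]
    - [-0.017,0,0.104]
    - [-0.023,0,0.112]
    - [-0.029,0,0.12]
    - [-0.036,0,0.126]
    - [-0.043,0,0.132]
    - [-0.043,0,0.132]
  rotation:
    - [0,-0.035,0]
    - [0,-0.07,0]
    - [0,-0.104,0]
    - [0,-0.139,0]
    - [0,-0.174,0]
    - [0,-0.209,0]
    - [0,-0.243,0]
    - [0,-0.278,0]
    - [0,-0.313,0]
    - [0,-0.348,0]
    - [0,-0.382,0]
    - [0,-0.417,0]
    - [0,-0.452,0]
    - [0,-0.487,0]
    - [0,-0.487,0]

```text
clock: 6.98
tcp_pos: [0.6666, 0.0491, 0.2165]
orientation: [-1.572, 0.137, -0.14]
contact_force: [2.7, -7.0, -1.6]
grip_width: 0.0004
```

```bash
python3 - <<'E'
from bench import r
from h import *
o=r.get_obs(); print(o["clock"],o["tcp_pos"],o["contact_force"])
f=r.grab_frame("scene");s=f["pixels"]
cv2.imwrite("pics/a3.png",cv2.resize(s[150:290,260:440],None,fx=4,fy=4,interpolation=2)[:,:,::-1])
k=12
rows(o,[push_pose(-102+118*i/k, 5+75*i/k, 0, .216) for i in range(11,14)])
g=push_pose(16,80,.03,.216);rows(o,[g])
for q in range(120,200,10): print(q,proj(f,[[*(O-.036*(Mx*np.cos(np.radians(q))+My*np.sin(np.radians(q)))),.068]]).round(1)*4-[1040,600])
E
```

```text
6.975 [0.66660505 0.04912246 0.21645771] [ 2.72653477 -7.03726646 -1.61853065]
xyz [[-0.005, 0.002, -0.008], [-0.007, 0.001, 0.011], [-0.011, 0.001, 0.029]]
rot [[0.004, 0.068, 0.002], [0.004, -0.001, 0.001], [0.004, -0.071, 0.001]]
xyz [[-0.006, 0.002, -0.089]]
rot [[0.004, -0.001, 0.001]]
120 [[347.2 287.6]]
130 [[363.2 287.2]]
140 [[378.8 284.8]]
150 [[392.8 280.4]]
160 [[405.6 274.8]]
170 [[416.  267.6]]
180 [[424.  259.6]]
190 [[430.  250.4]]
```

View pics/a3.png

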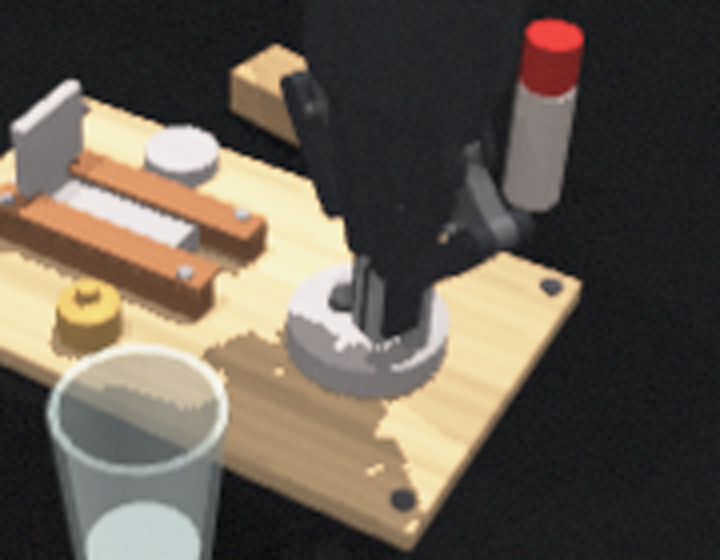

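The pin is hidden behind the fingers at about zoom (400,280). I'll back off, lift and look.

step_arm:
  xyz:
    - [0,0,-0.05]
    - [0,0,-0.09]
    - [0,0,-0.09]
    - [0,-0.15,-0.09]
    - [0,-0.35,-0.09]
    - [-0.3,-0.45,-0.09]
    - [-0.6,-0.45,-0.09]
    - [-0.6,-0.45,-0.09]
    - [-0.6,-0.45,-0.09]
    - [-0.6,-0.45,-0.09]
  rotation:
    - [0,0,0]
    - [0,0,0]
    - [0,0,0]
    - [0,0,0]
    - [0,0,0]
    - [0,0,0]
    - [0,0,0]
    - [0,0,0]
    - [0,0,0]
    - [0,0,0]

```text
clock: 8.28
tcp_pos: [0.4851, 0.0556, 0.3519]
orientation: [-1.571, 0.136, -0.141]
contact_force: [0.4, -0.7, 0.3]
grip_width: 0.0002
```

```bash
python3 - <<'E'
from bench import r
from h import *
o=r.get_obs(); print(o["clock"],o["tcp_pos"],o["contact_force"])
f=r.grab_frame("scene");s=f["pixels"]
cv2.imwrite("pics/a4.png",cv2.resize(s[150:290,260:440],None,fx=4,fy=4,interpolation=2)[:,:,::-1])
t=r.grab_frame("top")["pixels"]
cv2.imwrite("pics/t4.png",cv2.resize(t[120:270,240:420],None,fx=4,fy=4,interpolation=2)[:,:,::-1])
E
```

```text
8.275 [0.48510792 0.05561642 0.35186586] [ 0.42326076 -0.66365786  0.32821052]
```

View pics/a4.png

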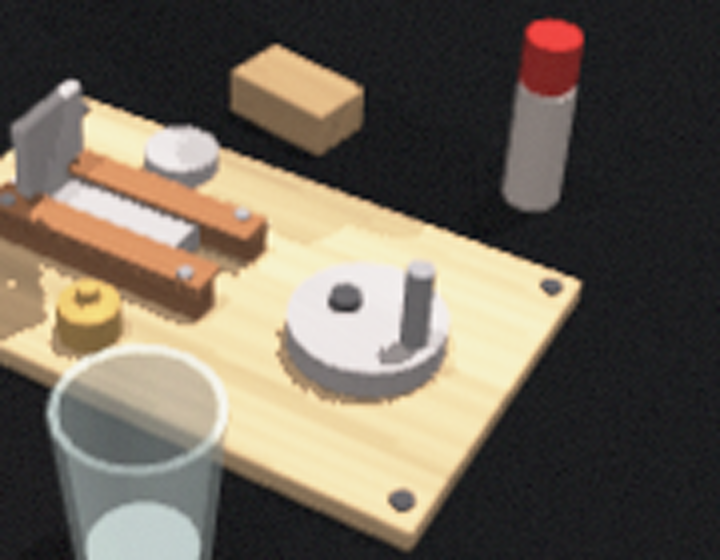

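View pics/t4.png

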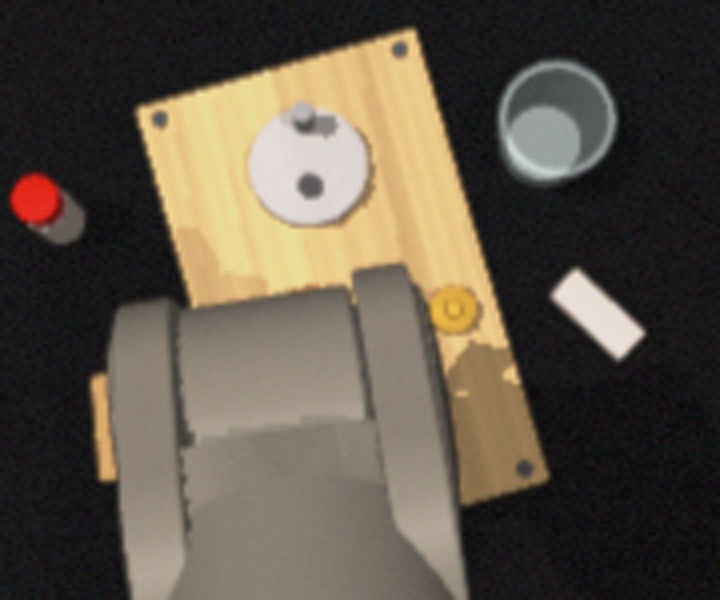

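Scene view: the pin top is at zoom (422,268), which is about 172° on my projected table. In the top view it is at (303,112), with the shaft at (311,186). Next I'll compute the angle and the slide approach.

```bash
python3 - <<'E'
from bench import r
from h import *
f=r.grab_frame("scene");t=r.grab_frame("top")
z=lambda u,v,a,b:[(a+(u+.5)/4-.5,b+(v+.5)/4-.5)]
for n,A,B in(("scene",cast(f,z(345,294,260,150),.033),cast(f,z(422,269,260,150),.068)),("top",cast(t,z(311,185,240,120),.033),cast(t,z(303,111,240,120),.068))):
    d=(B-A)[0,:2]; d2=B[0,:2]-O
    print(n,A.round(4),B.round(4),"q",[round(180+np.degrees(np.arctan2(e@My,e@Mx)),1) for e in(d,d2)])
o=r.get_obs(); y=np.degrees(YAW)
def tp(mx,z): c=O+Mx*mx; return [*c,z,y-90]
rows(o,[tp(-.195,.34)]); print(tp(-.195,.34))
E
```

```text
scene [[0.634  0.0612 0.033 ]] [[0.6705 0.0648 0.068 ]] q [np.float64(169.5), np.float64(172.0)]
top [[0.6334 0.0588 0.033 ]] [[0.6692 0.0623 0.068 ]] q [np.float64(169.4), np.float64(168.4)]
xyz [[-0.1, 0.038, -0.186]]
rot [[0.002, 0.708, 0.004]]
[np.float64(0.44623862968801015), np.float64(0.005456342510768257), 0.34, np.float64(-73.91)]
```

step_arm:
  xyz:
    - [-0.1,0.04,-0.186]
    - [-0.1,0.04,-0.186]
    - [-0.1,0.04,-0.186]
    - [-0.1,0.04,-0.186]
    - [-0.1,0.04,-0.186]
    - [-0.1,0.04,-0.186]
    - [-0.1,0.04,-0.186]
    - [-0.1,0.04,-0.186]
    - [-0.1,0.04,-0.186]
  rotation:
    - [0,0.708,0]
    - [0,0.708,0]
    - [0,0.708,0]
    - [0,0.708,0]
    - [0,0.708,0]
    - [0,0.708,0]
    - [0,0.708,0]
    - [0,0.708,0]
    - [0,0.708,0]

```text
clock: 9.6
tcp_pos: [0.4464, 0.0052, 0.3394]
orientation: [-1.334, 0.995, -1.004]
contact_force: [-0.0, -0.1, -0.1]
grip_width: 0.0
```

```bash
python3 - <<'E'
from bench import r
from h import *
o=r.get_obs(); print(o["clock"],o["tcp_pos"],o["joints"],o["contact_force"]); y=np.degrees(YAW)
f=r.grab_frame("scene");s=f["pixels"]
cv2.imwrite("pics/a5.png",cv2.resize(s[100:290,210:440],None,fx=3,fy=3,interpolation=2)[:,:,::-1])
def tp(mx,z): c=O+Mx*mx; return [*c,z,y-90]
rows(o,[tp(-.197,.216)])
E
```

```text
9.6 [0.4464024  0.00520298 0.33942591] [-0.60261738  0.19418097  0.50872955  2.17402211 -0.12193034  0.8002007
 -1.30516292] [-0.04799302 -0.10779237 -0.05838133]
xyz [[-0.004, 0.411, -0.007]]
rot [[0.0, 0.001, 0.004]]
```

View pics/a5.png

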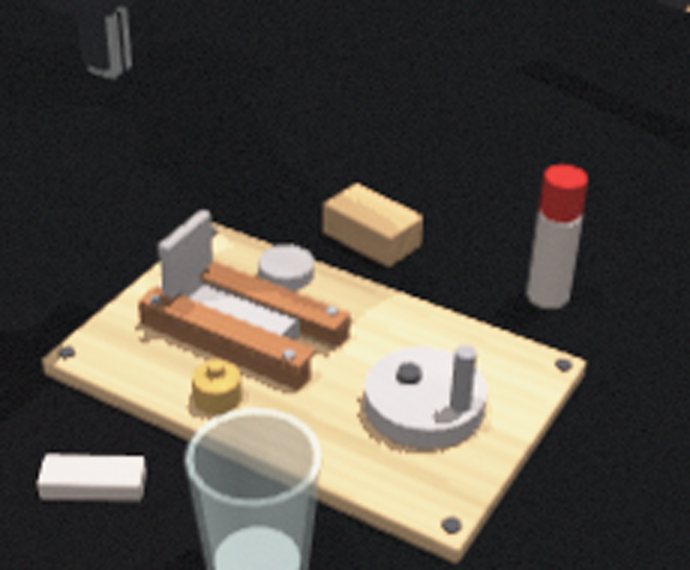

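step_arm:
  xyz:
    - [0,0.15,-0.007]
    - [0,0.3,-0.007]
    - [0,0.41,-0.007]
    - [0,0.41,-0.007]
    - [0,0.41,-0.007]
  rotation:
    - [0,0,0]
    - [0,0,0]
    - [0,0,0]
    - [0,0,0]
    - [0,0,0]

```text
clock: 10.28
tcp_pos: [0.4451, 0.0037, 0.2173]
orientation: [-1.333, 0.994, -1.004]
contact_force: [-0.3, 0.4, 0.4]
grip_width: -0.0004
```

```bash
python3 - <<'E'
from bench import r
from h import *
o=r.get_obs(); print(o["clock"],o["tcp_pos"],o["joints"],o["contact_force"]); y=np.degrees(YAW)
f=r.grab_frame("scene");s=f["pixels"]
cv2.imwrite("pics/a6.png",cv2.resize(s[100:290,210:440],None,fx=3,fy=3,interpolation=2)[:,:,::-1])
def tp(mx,z): c=O+Mx*mx; return [*c,z,y-90]
rows(o,[tp(x,.216) for x in(-.170,-.117,-.112,-.107)])
E
```

```text
10.275 [0.44505123 0.00366677 0.21733183] [-0.47833514  0.43236543  0.39519058  2.25663342 -0.32688172  0.50295592
 -1.11657723] [-0.29001921  0.35598111  0.40931081]
xyz [[-0.005, 0.004, 0.089], [-0.004, 0.005, 0.265], [-0.004, 0.005, 0.282], [-0.004, 0.005, 0.299]]
rot [[-0.001, 0.001, 0.004], [-0.001, 0.001, 0.004], [-0.001, 0.001, 0.004], [-0.001, 0.001, 0.004]]
```

View pics/a6.png

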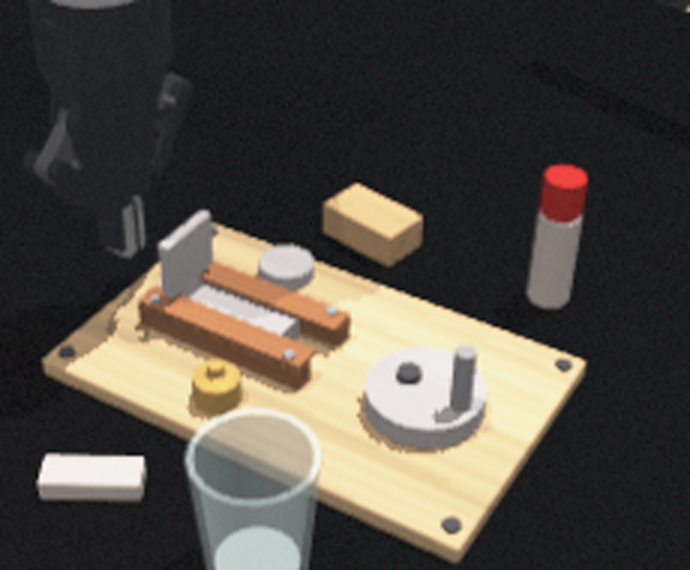

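step_arm:
  xyz:
    - [-0.004,0,0.03]
    - [-0.004,0,0.06]
    - [-0.004,0,0.085]
    - [-0.004,0,0.11]
    - [-0.004,0,0.135]
    - [-0.004,0,0.16]
    - [-0.004,0,0.185]
    - [-0.004,0,0.21]
    - [-0.004,0,0.23]
    - [-0.004,0,0.25]
    - [-0.004,0,0.25]
  rotation:
    - [0,0,0]
    - [0,0,0]
    - [0,0,0]
    - [0,0,0]
    - [0,0,0]
    - [0,0,0]
    - [0,0,0]
    - [0,0,0]
    - [0,0,0]
    - [0,0,0]
    - [0,0,0]

```text
clock: 11.7
tcp_pos: [0.5178, 0.0261, 0.218]
orientation: [-1.331, 0.992, -1.005]
contact_force: [-0.1, -0.8, -0.8]
grip_width: -0.0001
```

```bash
python3 - <<'E'
from bench import r
from h import *
o=r.get_obs(); print(o["clock"],o["tcp_pos"],o["contact_force"],(np.array(o["tcp_pos"])[:2]-O)@Mx)
f=r.grab_frame("scene");s=f["pixels"]
cv2.imwrite("pics/a7.png",cv2.resize(s[150:290,220:400],None,fx=4,fy=4,interpolation=2)[:,:,::-1])
E
```

```text
11.7 [0.51776676 0.02611123 0.2180167 ] [-0.05807946 -0.77473464 -0.7692217 ] -0.12054936598147818
```

View pics/a7.png

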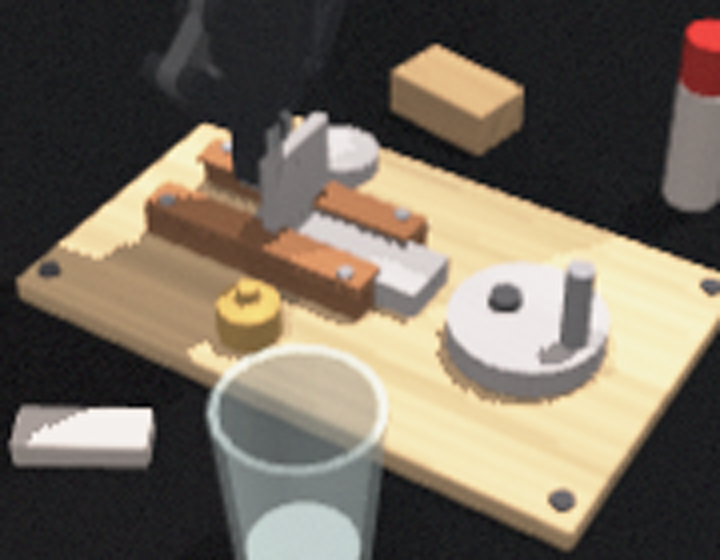

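The nose, at about (425,285), is still some 10 mm short of the cam, so I'll keep pushing in smaller steps.

step_arm:
  xyz:
    - [0,0,0.008]
    - [0,0,0.016]
    - [0,0,0.024]
    - [0,0,0.03]
    - [0,0,0.036]
    - [0,0,0.036]
  rotation:
    - [0,0,0]
    - [0,0,0]
    - [0,0,0]
    - [0,0,0]
    - [0,0,0]
    - [0,0,0]

```text
clock: 12.5
tcp_pos: [0.5283, 0.0291, 0.2181]
orientation: [-1.331, 0.992, -1.006]
contact_force: [-1.5, -0.5, -1.2]
grip_width: 0.0
```

```bash
python3 - <<'E'
from bench import r
from h import *
o=r.get_obs(); print(o["clock"],o["tcp_pos"],o["contact_force"],(np.array(o["tcp_pos"])[:2]-O)@Mx)
f=r.grab_frame("scene");s=f["pixels"]
cv2.imwrite("pics/a8.png",cv2.resize(s[150:290,220:400],None,fx=4,fy=4,interpolation=2)[:,:,::-1])
E
```

```text
12.5 [0.52826882 0.02910611 0.21813909] [-1.52408668 -0.46898215 -1.1825315 ] -0.10962867349028425
```

View pics/a8.png

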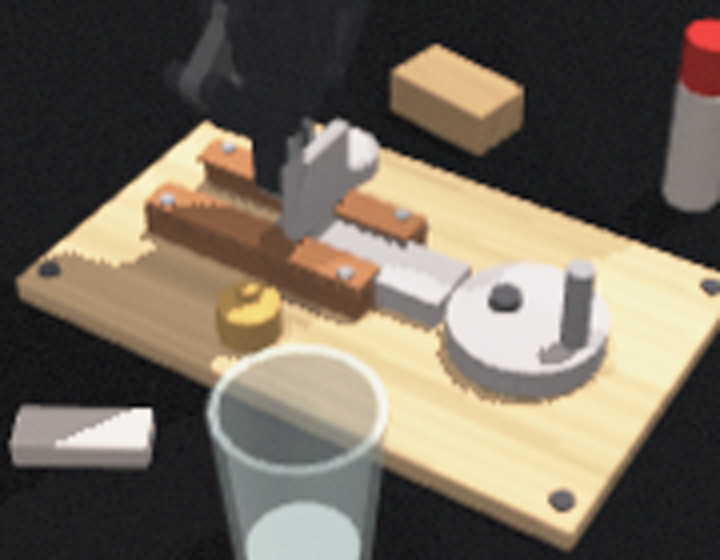

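The nose is nearly touching and the force is only about 1.6 N. I'll go on by small amounts and watch the force.

step_arm:
  xyz:
    - [0,0,0.003]
    - [0,0,0.005]
    - [0,0,0.007]
    - [0,0,0.007]
  rotation:
    - [0,0,0]
    - [0,0,0]
    - [0,0,0]
    - [0,0,0]

```text
clock: 13.05
tcp_pos: [0.5303, 0.0297, 0.2182]
orientation: [-1.33, 0.992, -1.006]
contact_force: [-2.4, -1.0, -0.7]
grip_width: 0.0003
```

step_arm:
  xyz:
    - [0,0,0.003]
    - [0,0,0.005]
    - [0,0,0.005]
  rotation:
    - [0,0,0]
    - [0,0,0]
    - [0,0,0]

```text
clock: 13.42
tcp_pos: [0.5311, 0.0299, 0.2181]
orientation: [-1.332, 0.993, -1.005]
contact_force: [-5.8, -1.3, 3.4]
grip_width: 0.0003
```

step_arm:
  xyz:
    - [0,0,0.003]
    - [0,0,0.006]
    - [0,0,0.006]
  rotation:
    - [0,0,0]
    - [0,0,0]
    - [0,0,0]

```text
clock: 13.8
tcp_pos: [0.5317, 0.0299, 0.218]
orientation: [-1.334, 0.996, -1.004]
contact_force: [-7.8, -1.6, 6.1]
grip_width: 0.0003
```

```bash
python3 - <<'E'
from bench import r
from h import *
o=r.get_obs(); print(o["clock"],o["tcp_pos"],o["contact_force"],(np.array(o["tcp_pos"])[:2]-O)@Mx)
f=r.grab_frame("scene");s=f["pixels"]
cv2.imwrite("pics/a9.png",cv2.resize(s[190:270,280:380],None,fx=7,fy=7,interpolation=2)[:,:,::-1])
E
```

```text
13.8 [0.53170231 0.029882   0.2179768 ] [-7.81768632 -1.59092701  6.13371563] -0.10611465023244687
```

View pics/a9.png

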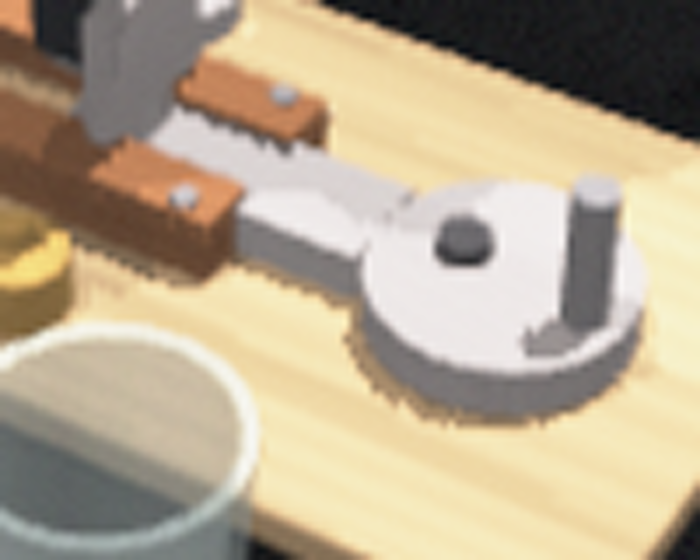

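The nose is touching the cam at about (370,245). The force has risen to 8 N, and the pusher is at model x -106 mm against an expected -107. Backing away.

step_arm:
  xyz:
    - [0,0,-0.03]
    - [0,0,-0.1]
    - [0,0,-0.15]
    - [0,-0.15,-0.2]
    - [0,-0.4,-0.2]
    - [0,-0.4,-0.2]
    - [0,-0.4,-0.2]
  rotation:
    - [0,0,0]
    - [0,0,0]
    - [0,0,0]
    - [0,0,0]
    - [0,0,0]
    - [0,0,0]
    - [0,0,0]

```text
clock: 14.72
tcp_pos: [0.4741, 0.0142, 0.3387]
orientation: [-1.331, 0.994, -1.004]
contact_force: [0.0, -0.6, -1.0]
grip_width: -0.0001
```

```bash
python3 - <<'E'
from bench import r
from h import *
o=r.get_obs(); print(o["clock"],o["tcp_pos"],o["contact_force"])
f=r.grab_frame("scene");s=f["pixels"]
cv2.imwrite("pics/b.png",cv2.resize(s[150:290,220:400],None,fx=4,fy=4,interpolation=2)[:,:,::-1])
d=np.abs(s.astype(int)-np.load("scene0.npy")).max(2).astype(np.uint8)
cv2.imwrite("pics/bd.png",d)
for sx in(.058,.0595,.062): print(sx,[(proj(f,[[*(O+Mx*(-.158+sx)+My*w),.0735]])*4-[880,600]).round(0).tolist() for w in(.022,-.022)])
E
```

```text
14.725 [0.47406421 0.01417677 0.33868788] [ 0.0186137  -0.58167059 -0.98063168]
0.058 [[[327.0, 116.0]], [[270.0, 167.0]]]
0.0595 [[[330.0, 117.0]], [[273.0, 168.0]]]
0.062 [[[335.0, 119.0]], [[278.0, 170.0]]]
```

View pics/b.png

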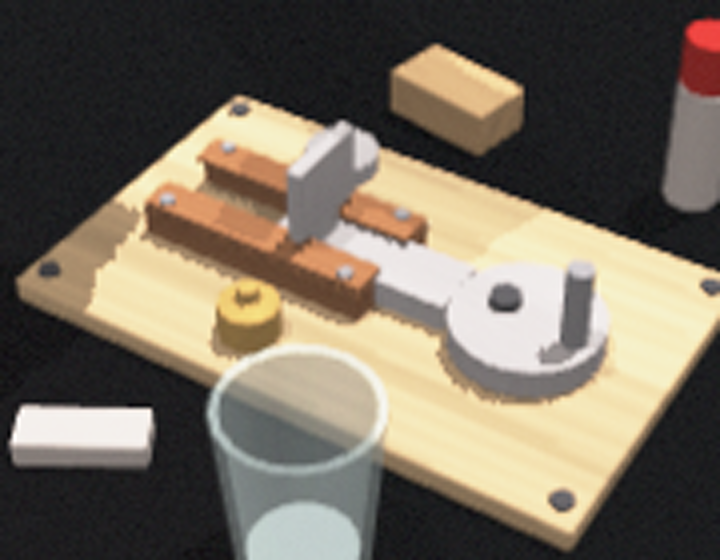

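View pics/bd.png

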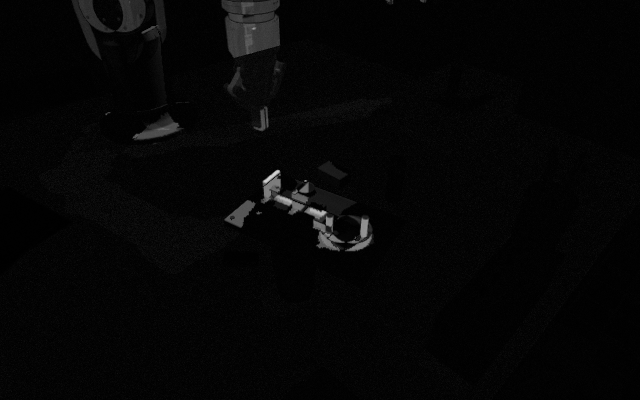

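The tab's rear top edge runs from about (340,122) to (289,172), at or beyond the 62 mm prediction. The nose touches the cam, and the difference image shows only shadows on the bystanders. Handing in.

```bash
python3 -c "
from bench import r
print(r.hand_in())"
```

```text
the job is handed in; nothing more can be done
None
```

I pushed the cam round by its pin until its low point faced the slide. I then pushed the slide forward by its tab until its nose met the cam, backed the arm clear, and handed the job in at about 15 s of the 51 s allowed. No verdict was reported.

**Cam:** measured before the slide was pushed, it was at about 170° (168 to 172° across the two views). That is roughly 0.17 rad off exact, against the 0.4 rad allowed. I did not measure the angle again after pressing the nose home; the last picture shows the pin in the same place.

**Slide:** the push force rose from about 2 N to 8 N at contact, with the pusher within 1 mm of the expected stop. After I backed off, the tab's edge showed 1 to 2 mm past the 62 mm prediction. I put that down to calibration error, since the nose was visibly against the cam.

**Bystanders:** comparing the scene camera's first and last pictures, only the cam, slide and arm moved, and the other changes look like shadows. I did not measure each bystander's position again.

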